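# Line the kitchen canisters up by height

### The arm

A 6-joint arm with a two-finger parallel gripper is mounted at the origin on the work surface. World frame = base frame: x ahead of the robot, y to its left, z up, the work surface at z = 0. Lengths are in mm, angles in degrees, forces in N, time in s.
With the tool pointing down it reaches from about 300 to 850 mm from the base axis. Payload 4.2 kg.
Tool frame: the origin (TCP) lies midway between the tips of the shut fingers; the grasp point (between the pads) lies pinch_z behind it (pinch_z is the distance from the TCP to the grasp point, in mm); z points along the fingers, y is the line along which they close (so a half turn about z gives the same grasp; the last joint's range is limited). The gripper opens to 91 mm and grips with 3 to 60 N. Pads are 32 mm wide; open, the fingers measure 118 mm over their backs; the gripper's body (76 mm by 178 mm) begins 60 mm behind the grasp point.
Start: joints at [-69.958, 18.312, 89.639, -0, 72.044, -1.146], TCP at [207.826, -536.145, 213.976] pointing down, gripper open.
Joint ranges: [-177.97, 177.97], [-48.28, 115.42], [12.27, 149.76], [-77.06, 257.06], [2.81, 150.46], [-146.56, 146.56]. Speed limits (degrees/s): [147.25, 147.25, 180, 180, 180, 180].

### API

Orientations are given as [roll, pitch, yaw] about the fixed x, y, z axes, in that order (R = Rz(yaw) Ry(pitch) Rx(roll)).
In Python, from workcell import state, grab_frame, job_done, masks_of, landmark_of, pinch_z gives the robot as it stands. The module is installed in compiled form; this text tells all that it offers.
- The arm moves only by the tool move_arm, never from a script. Its argument "plan" is a list of rows, each an object of numbers: "x", "y", "z": the shift along the tool's x, y, z in mm; "rx", "ry", "rz": the turn, a rotation vector about the tool's x, y, z in rad. A call has 1 to 10 rows; each row shifts and turns the commanded pose from where the row before left it, along the tool's axes as they then stand; what a row does not reach is not made up. A row lasts 1/10 s, in which the tool goes at most 50 mm and 8.59 degrees, less where a joint would pass 70% of its speed; a pose out of reach is approached as far as the arm can. A call is refused whole if a number of a shift passes 50 or a number of a turn 0.15, either way. A call with a gripper value outside its range is refused whole. "grip" is the opening, from 0 (shut) to 1 (fully open), set as the call begins (left out, the last holds). The fingers move at their own pace and stop on an object; "squeeze" is the grip in N (left out, the last holds). Time passes only in rows, so rows that do not move let the fingers close. It gives the time, the measured TCP pose, the force, the opening and the grip force at its end, in the units of the state.
- state(): the state, without advancing time (a new reading comes with each control period).
- grab_frame(name): name is "side" or "top"; returns a dict with "img" (400x640x3 uint8, red, green, blue), "z_map" (400x640 float32, mm along the optical axis (not along the pixel's ray), 0 where there is no reading), "fx", "fy", "cx", "cy" (pixels), "rvec" (rotation vector, rad) and "tvec" (3), from world to camera coordinates, as OpenCV has them. Camera axes: x right, y down, z forward; pixel columns grow to the right and rows downward; lengths in mm; the calibration is good to about 2 mm. A picture is of the moment at which its call begins.
- job_done(): hands the job in; it is judged then, once.
Trained networks look in the newest picture that a camera, given by its name, has taken for a name from the list of things; names that differ only in an ending like _2 or _b are one class to them, and where a whole thing is asked for, a point or a joint stands for the part that bears it (a point fixed in the world has none). Each returns a list of dicts, best first, with "p" (0 to 1); they miss things now and then, are a little off and sometimes report something else, mostly with a low value. They report only what shows in the picture. A call takes as long as a camera call. They do not tell look-alikes from the thing itself.
- masks_of(camera, label): "pixels" (400x640 bool, what is visible of it) and "box" ([centre column, centre row, width, height] in pixels, round what is visible of it).
- landmark_of(camera, label): "point" ([column, row] in pixels: a listed point, or the origin of a listed thing).
The state is a dict: "time_s": time; "qpos": joint angles; "qvel": joint speeds; "effort": joint torques, N m; "ee_pos": TCP position; "ee_rot": TCP orientation; "force": force on the tool from outside, world axes, zero at the start; "torque": the same for the moment, N m; "gripper_width": finger opening in mm; "gripper_force": force on a finger pad.
Only numpy, scipy, OpenCV 4.12 (cv2) and the standard library are available. Lean on these libraries where they do the work, as an engineer would, in place of code of your own. Each camera call takes 0.05 s, during which the arm holds its last target. There are 200 camera calls.

### The job

Tidy the counter: line the four storage canisters up by height on the wooden board, one standing upright in the middle of each cork pad, with the tallest at the end next to the yellow bowl and the others falling step by step to the shortest at the end next to the green soap bottle. Set each one down gently without tipping it over, and leave the bowl and the bottle where they stand.

Things in the scene. Friction and masses are not known exactly. Their poses are not given: they have to be found in the camera images.
- jar_white: loose round storage canister, white all over (body and lid) with a thin steel band under the lid, the tallest of four: 150 mm tall, 50 mm diameter (straight sides), about 260 g; stands upright; origin at the centre of its underside, z up
- jar_red: loose round storage canister, red all over (body and lid) with a thin steel band under the lid, the second tallest of four: 122 mm tall, 50 mm diameter (straight sides), about 210 g; stands upright; origin at the centre of its underside, z up
- jar_blue: loose round storage canister, blue all over (body and lid) with a thin steel band under the lid, the third tallest of four: 94 mm tall, 50 mm diameter (straight sides), about 170 g; stands upright; origin at the centre of its underside, z up
- jar_grey: loose round storage canister, grey all over (body and lid) with a thin steel band under the lid, the shortest of four: 66 mm tall, 50 mm diameter (straight sides), about 130 g; stands upright; origin at the centre of its underside, z up
- pad_a: fixed round cork pad, 66 mm diameter, 4 mm thick, at the end of the row on the robot's left (+y side); one of four, 92 mm centre to centre, on a fixed dark brown wooden board (110 x 390 x 12 mm); origin at the centre of its underside, 12 mm above the worktop; its top is 16 mm above the worktop; x across the row, away from the robot, y along the row to the left (+y)
- pad_b: fixed round cork pad, 66 mm diameter, 4 mm thick, second from the left (+y) end; one of four, 92 mm centre to centre, on a fixed dark brown wooden board (110 x 390 x 12 mm); origin at the centre of its underside, 12 mm above the worktop; its top is 16 mm above the worktop; x across the row, away from the robot, y along the row to the left (+y)
- pad_c: fixed round cork pad, 66 mm diameter, 4 mm thick, third from the left (+y) end; one of four, 92 mm centre to centre, on a fixed dark brown wooden board (110 x 390 x 12 mm); origin at the centre of its underside, 12 mm above the worktop; its top is 16 mm above the worktop; x across the row, away from the robot, y along the row to the left (+y)
- pad_d: fixed round cork pad, 66 mm diameter, 4 mm thick, at the end of the row on the robot's right (-y side); one of four, 92 mm centre to centre, on a fixed dark brown wooden board (110 x 390 x 12 mm); origin at the centre of its underside, 12 mm above the worktop; its top is 16 mm above the worktop; x across the row, away from the robot, y along the row to the left (+y)
- bowl: bystander and sign of the tall end: loose yellow plastic bowl, 104 mm across the rim, 60 mm high, standing on the worktop just beyond one end of the board (either end), 122 mm from the centre of the end pad; origin at the centre of its underside
- soap: bystander: loose green washing-up liquid bottle with a white cap, 56 mm diameter, 160 mm tall, standing on the worktop just beyond the other end of the board, 122 mm from the centre of the end pad; origin at the centre of its underside
Things that resemble listed ones, but are neither listed nor needed, are in the scene too. Of the things shaped like the jar_white, the white one is meant. Several things have the shape of the jar_red; the one meant has the colours described above.

How it is judged (in metres and radians):
At the end, for the whole second after the job is handed in: each canister stands released, upright (0.1 rad) and at rest (0.02 m/s) on its own pad, within 14 mm of its centre, tallest on the pad nearest the bowl, falling in order to the shortest nearest the soap bottle; bowl and bottle moved less than 20 mm (((horizontal distance between bowl and pad_a below 0.17 m and horizontal distance between jar_white and pad_a below 0.014 m and z of jar_white in the frame of pad_a between 0.001 and 0.008 m and horizontal distance between jar_red and pad_b below 0.014 m and z of jar_red in the frame of pad_b between 0.001 and 0.008 m and horizontal distance between jar_blue and pad_c below 0.014 m and z of jar_blue in the frame of pad_c between 0.001 and 0.008 m and horizontal distance between jar_grey and pad_d below 0.014 m and z of jar_grey in the frame of pad_d between 0.001 and 0.008 m) or (horizontal distance between bowl and pad_d below 0.17 m and horizontal distance between jar_white and pad_d below 0.014 m and z of jar_white in the frame of pad_d between 0.001 and 0.008 m and horizontal distance between jar_red and pad_c below 0.014 m and z of jar_red in the frame of pad_c between 0.001 and 0.008 m and horizontal distance between jar_blue and pad_b below 0.014 m and z of jar_blue in the frame of pad_b between 0.001 and 0.008 m and horizontal distance between jar_grey and pad_a below 0.014 m and z of jar_grey in the frame of pad_a between 0.001 and 0.008 m)) and angle between each of jar_white, jar_red, jar_blue, jar_grey's own z axis and vertical below 0.1 rad and linear speed of each of jar_white, jar_red, jar_blue, jar_grey below 0.02 m/s and distance of each of bowl, soap from where it was at the start of the episode below 0.02 m); the robot touches nothing.
It fails at once if a canister is tipped by more than 35 degrees (angle between any of jar_white, jar_red, jar_blue, jar_grey's own z axis and vertical above 0.6 rad).
It fails at once if the bowl or the soap bottle is pushed by more than 20 mm (distance of any of bowl, soap from where it was at the start of the episode above 0.02 m).
It fails at once if a canister is dropped or slammed onto a pad (over 0.6 m/s within 15 mm of it) ((horizontal distance between jar_white and pad_a below 0.04 m and z of jar_white in the frame of pad_a below 0.019 m and linear speed of jar_white above 0.6 m/s) or (horizontal distance between jar_white and pad_b below 0.04 m and z of jar_white in the frame of pad_b below 0.019 m and linear speed of jar_white above 0.6 m/s) or (horizontal distance between jar_white and pad_c below 0.04 m and z of jar_white in the frame of pad_c below 0.019 m and linear speed of jar_white above 0.6 m/s) or (horizontal distance between jar_white and pad_d below 0.04 m and z of jar_white in the frame of pad_d below 0.019 m and linear speed of jar_white above 0.6 m/s) or (horizontal distance between jar_red and pad_a below 0.04 m and z of jar_red in the frame of pad_a below 0.019 m and linear speed of jar_red above 0.6 m/s) or (horizontal distance between jar_red and pad_b below 0.04 m and z of jar_red in the frame of pad_b below 0.019 m and linear speed of jar_red above 0.6 m/s) or (horizontal distance between jar_red and pad_c below 0.04 m and z of jar_red in the frame of pad_c below 0.019 m and linear speed of jar_red above 0.6 m/s) or (horizontal distance between jar_red and pad_d below 0.04 m and z of jar_red in the frame of pad_d below 0.019 m and linear speed of jar_red above 0.6 m/s) or (horizontal distance between jar_blue and pad_a below 0.04 m and z of jar_blue in the frame of pad_a below 0.019 m and linear speed of jar_blue above 0.6 m/s) or (horizontal distance between jar_blue and pad_b below 0.04 m and z of jar_blue in the frame of pad_b below 0.019 m and linear speed of jar_blue above 0.6 m/s) or (horizontal distance between jar_blue and pad_c below 0.04 m and z of jar_blue in the frame of pad_c below 0.019 m and linear speed of jar_blue above 0.6 m/s) or (horizontal distance between jar_blue and pad_d below 0.04 m and z of jar_blue in the frame of pad_d below 0.019 m and linear speed of jar_blue above 0.6 m/s) or (horizontal distance between jar_grey and pad_a below 0.04 m and z of jar_grey in the frame of pad_a below 0.019 m and linear speed of jar_grey above 0.6 m/s) or (horizontal distance between jar_grey and pad_b below 0.04 m and z of jar_grey in the frame of pad_b below 0.019 m and linear speed of jar_grey above 0.6 m/s) or (horizontal distance between jar_grey and pad_c below 0.04 m and z of jar_grey in the frame of pad_c below 0.019 m and linear speed of jar_grey above 0.6 m/s) or (horizontal distance between jar_grey and pad_d below 0.04 m and z of jar_grey in the frame of pad_d below 0.019 m and linear speed of jar_grey above 0.6 m/s)).
It also fails if it takes over 109 s, if anything falls off the work surface, if the arm or the gripper's body presses on something with over 40 N, if the wrist force passes 120 N, or if a joint passes its speed limit or range.

## Working session

There is one attempt and no reset: what is moved stays moved. The work goes in short steps, Python scripts to look and compute and a tool call to move; the robot and the scene stay as the last step left them, time stands still between calls to the robot, and variables do not carry over. Pictures are saved under pics/ and viewed, at most 14 in all, crops included, and the job is handed in when it is done.

Besides the shell and the picture viewer there is one more tool, called after ">>>" in YAML: its name, and indented under it one key for each argument. move_arm: Moves the arm, as the interface text tells. Its arguments: {"type":"object","properties":{"plan":{"type":"array","items":{"type":"object","properties":{"x":{"type":"number"},"y":{"type":"number"},"z":{"type":"number"},"rx":{"type":"number"},"ry":{"type":"number"},"rz":{"type":"number"}}}},"grip":{"type":"number"},"squeeze":{"type":"number"}},"required":["plan"]}

```bash
mkdir -p pics
cat > h.py <<'E'
import numpy as np, cv2
from workcell import *
def cloud(f):
    R,_=cv2.Rodrigues(np.array(f["rvec"],float)); z=f["z_map"]; v,u=np.mgrid[:400,:640]
    c=np.stack([(u-f["cx"])/f["fx"]*z,(v-f["cy"])/f["fy"]*z,z],-1)
    return (c-np.array(f["tvec"]).ravel())@R
E
python3 - <<'E'
from h import *
print(state(),pinch_z)
for n in("top","side"):
    f=grab_frame(n); cv2.imwrite(f"pics/{n}0.png",f["img"][...,::-1]); P=cloud(f)
    R,_=cv2.Rodrigues(np.array(f["rvec"],float)); print(n,"cam",-R.T@np.array(f["tvec"]).ravel())
    for l in("jar_white","jar_red","jar_blue","jar_grey","pad_a","bowl","soap"):
        for m in masks_of(n,l):
            k=m["pixels"]&(f["z_map"]>0)
            if k.sum()<5: continue
            q=P[k]; t=np.percentile(q[:,2],95); s=q[q[:,2]>t-6]; c,r=cv2.minEnclosingCircle(s[:,:2].astype(np.float32))
            print(l,round(m["p"],2),np.round(m["box"]),"top",round(t),"mid",np.round(c),round(r),"rgb",f["img"][k].mean(0).round())
E
```

```text
{'time_s': 0.0, 'qpos': array([-6.99575308e+01,  1.83521547e+01,  8.97065662e+01, -6.43669158e-04,
        7.20455939e+01, -1.14628268e+00]), 'qvel': array([ 0.00752745,  0.04893479, -0.01059301, -0.05416585, -0.0961344 ,
       -0.05443323]), 'effort': array([ 1.31067907e-03, -4.12454760e+01, -2.31971633e+01,  7.29141897e-02,
        4.56155010e-02, -1.34737538e-04]), 'ee_pos': array([ 207.64544007, -535.64313222,  213.11406966]), 'ee_rot': array([-1.79895694e+02, -1.47498361e-03,  2.11889496e+01]), 'force': array([0.07441655, 0.09745515, 0.23764663]), 'torque': array([0.03270758, 0.01181158, 0.0313819 ]), 'gripper_force': 0.0, 'gripper_width': 91.3674412561942} 18.8
top cam [ 422.3531902    -8.3469835  1254.11131372]
jar_white 0.85 [460. 231.  34.  23.] top 152 mid [ 441. -332.] 25 rgb [39. 38. 36.]
jar_white 0.85 [437. 280.  36.  23.] top 153 mid [ 327. -274.] 25 rgb [ 56.  87. 138.]
jar_white 0.62 [422. 231.  32.  20.] top 153 mid [ 444. -241.] 25 rgb [178. 178. 163.]
jar_white 0.51 [282. 153.  23.  24.] top 21 mid [653. 104.] 33 rgb [195. 155. 110.]
jar_red 0.94 [297. 230.  21. 
[... 1375 characters left out ...]
7.  19.] top 20 mid [655. -78.] 37 rgb [219. 160. 102.]
pad_a 0.71 [367. 208.  21.  19.] top 20 mid [650.  13.] 36 rgb [225. 165. 105.]
pad_a 0.61 [363. 187.  23.  18.] top 20 mid [650. 103.] 34 rgb [228. 168. 107.]
pad_a 0.59 [378. 259.  31.  23.] top 20 mid [ 660. -173.] 35 rgb [225. 166. 106.]
pad_a 0.47 [368. 146.  24.  54.] top 158 mid [667. 222.] 16 rgb [ 57. 113.  64.]
bowl 0.68 [402. 290.  56.  46.] top 62 mid [ 681. -291.] 53 rgb [216. 188.  62.]
bowl 0.55 [283. 256.  29.  64.] top 153 mid [ 438. -263.] 47 rgb [194. 186. 167.]
soap 0.91 [368. 145.  23.  54.] top 157 mid [666. 221.] 15 rgb [ 57. 115.  64.]
soap 0.73 [366. 185.  24.  13.] top 20 mid [650. 103.] 34 rgb [228. 167. 107.]
```

View pics/top0.png

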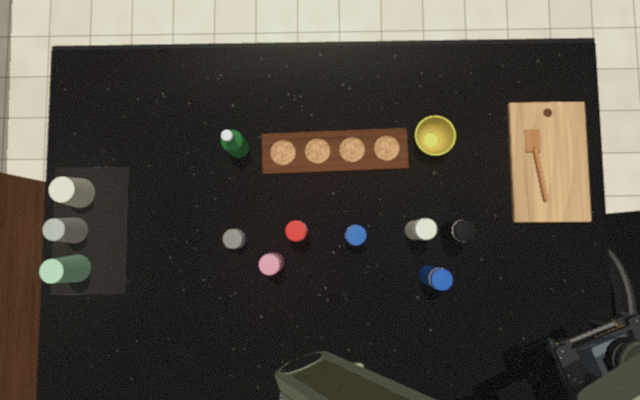

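View pics/side0.png

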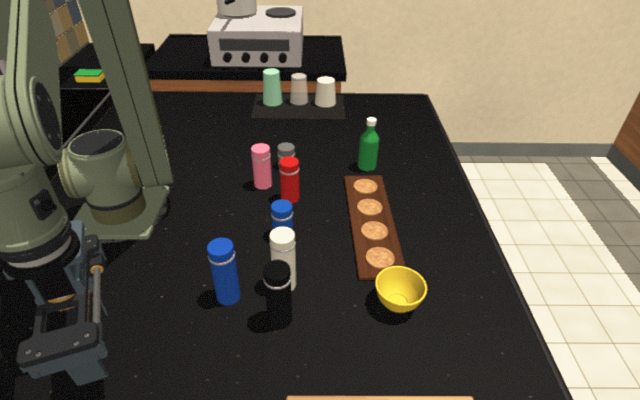

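The top picture shows the canisters grey (234,239), red (296,230), short blue (355,235) and white (425,229). The decoys are pink, black and tall blue. The bowl (435,135) is at the −y end by pad_d and the soap (233,143) is by pad_a. The side picture agrees. So white goes to pad_d, red to c, blue to b and grey to a, and I'll grip across x (yaw 90) for all of them.

>>> move_arm:
  plan:
    - {"rz": -0.15}
    - {"rz": -0.15}
    - {"rz": -0.15}
    - {"rz": -0.15}
    - {"rz": -0.15}
    - {"rz": -0.15}
    - {"rz": -0.15}
    - {"rz": -0.15}
    - {}
    - {}
  grip: 1
  squeeze: 25

```text
schema error: expected keys x, y, z, rx, ry, rz
```

>>> move_arm:
  plan:
    - {"x": 0, "y": 0, "z": 0, "rx": 0, "ry": 0, "rz": -0.15}
    - {"x": 0, "y": 0, "z": 0, "rx": 0, "ry": 0, "rz": -0.15}
    - {"x": 0, "y": 0, "z": 0, "rx": 0, "ry": 0, "rz": -0.15}
    - {"x": 0, "y": 0, "z": 0, "rx": 0, "ry": 0, "rz": -0.15}
    - {"x": 0, "y": 0, "z": 0, "rx": 0, "ry": 0, "rz": -0.15}
    - {"x": 0, "y": 0, "z": 0, "rx": 0, "ry": 0, "rz": -0.15}
    - {"x": 0, "y": 0, "z": 0, "rx": 0, "ry": 0, "rz": -0.15}
    - {"x": 0, "y": 0, "z": 0, "rx": 0, "ry": 0, "rz": -0.15}
    - {"x": 0, "y": 0, "z": 0, "rx": 0, "ry": 0, "rz": 0}
    - {"x": 0, "y": 0, "z": 0, "rx": 0, "ry": 0, "rz": 0}
  grip: 1
  squeeze: 25

```text
time_s: 1.8
ee_pos: [207.8, -536.1, 214.0]
ee_rot: [180.0, 0.0, 89.8]
force: [-0.6, -0.0, -0.8]
gripper_width: 91.2
gripper_force: 0.0
```

>>> move_arm:
  plan:
    - {"x": 33, "y": 26, "z": 0, "rx": 0, "ry": 0, "rz": 0}
    - {"x": 33, "y": 26, "z": 0, "rx": 0, "ry": 0, "rz": 0}
    - {"x": 33, "y": 26, "z": 0, "rx": 0, "ry": 0, "rz": 0}
    - {"x": 33, "y": 26, "z": 0, "rx": 0, "ry": 0, "rz": 0}
    - {"x": 33, "y": 26, "z": 0, "rx": 0, "ry": 0, "rz": 0}
    - {"x": 33, "y": 26, "z": 0, "rx": 0, "ry": 0, "rz": 0}
    - {"x": 33, "y": 26, "z": 0, "rx": 0, "ry": 0, "rz": 0}
    - {"x": 33, "y": 26, "z": 0, "rx": 0, "ry": 0, "rz": 0}
    - {"x": 31, "y": 26, "z": 0, "rx": 0, "ry": 0, "rz": 0}
    - {"x": 0, "y": 0, "z": 0, "rx": 0, "ry": 0, "rz": 0}

```text
time_s: 2.8
ee_pos: [444.6, -238.2, 214.1]
ee_rot: [179.9, -0.1, 90.1]
force: [0.3, -0.3, 0.5]
gripper_width: 91.3
gripper_force: 0.0
```

>>> move_arm:
  plan:
    - {"x": 0, "y": 0, "z": 0, "rx": 0, "ry": 0, "rz": 0}
    - {"x": 0, "y": 0, "z": 15, "rx": 0, "ry": 0, "rz": 0}
    - {"x": 0, "y": 0, "z": 15, "rx": 0, "ry": 0, "rz": 0}
    - {"x": 0, "y": 0, "z": 15, "rx": 0, "ry": 0, "rz": 0}
    - {"x": 0, "y": 0, "z": 15, "rx": 0, "ry": 0, "rz": 0}
    - {"x": 0, "y": 0, "z": 15, "rx": 0, "ry": 0, "rz": 0}
    - {"x": 0, "y": 0, "z": 15, "rx": 0, "ry": 0, "rz": 0}
    - {"x": 0, "y": 0, "z": 15, "rx": 0, "ry": 0, "rz": 0}
    - {"x": 0, "y": 0, "z": 10, "rx": 0, "ry": 0, "rz": 0}
    - {"x": 0, "y": 0, "z": 0, "rx": 0, "ry": 0, "rz": 0}

```text
time_s: 3.8
ee_pos: [440.7, -241.8, 97.8]
ee_rot: [-179.8, -0.1, 89.8]
force: [0.5, 0.3, 0.3]
gripper_width: 91.3
gripper_force: 0.0
```

Run:
```python
from h import *
print(state()["ee_pos"],state()["force"])
f=grab_frame("side"); cv2.imwrite("pics/s1.png",cv2.resize(f["img"][150:350,150:450,::-1],None,fx=2,fy=2))
```

```text
[ 440.6853213  -241.82539676   97.81225447] [0.50839546 0.29672927 0.30971453]
```

View pics/s1.png

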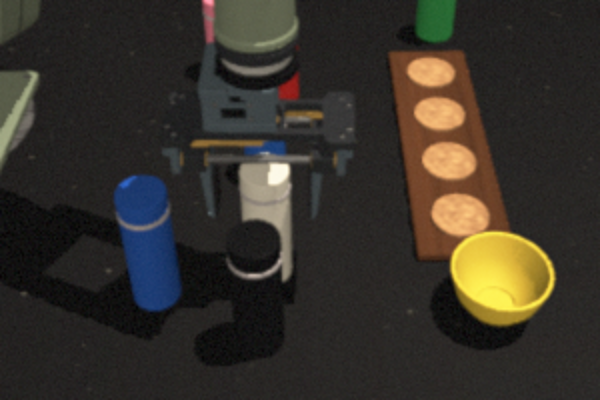

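The crop shows the fingers (210 and 315, 200) straddling the white jar (268,190), with the black one clear. Closing now.

>>> move_arm:
  plan:
    - {"x": 0, "y": 0, "z": 0, "rx": 0, "ry": 0, "rz": 0}
    - {"x": 0, "y": 0, "z": 0, "rx": 0, "ry": 0, "rz": 0}
    - {"x": 0, "y": 0, "z": 0, "rx": 0, "ry": 0, "rz": 0}
    - {"x": 0, "y": 0, "z": 0, "rx": 0, "ry": 0, "rz": 0}
    - {"x": 0, "y": 0, "z": 0, "rx": 0, "ry": 0, "rz": 0}
    - {"x": 0, "y": 0, "z": 0, "rx": 0, "ry": 0, "rz": 0}
    - {"x": 0, "y": 0, "z": 0, "rx": 0, "ry": 0, "rz": 0}
    - {"x": 0, "y": 0, "z": 0, "rx": 0, "ry": 0, "rz": 0}
  grip: 0

```text
time_s: 4.65
ee_pos: [442.2, -241.4, 99.1]
ee_rot: [180.0, 0.0, 89.9]
force: [0.3, 0.5, 1.7]
gripper_width: 49.8
gripper_force: 25.0
```

>>> move_arm:
  plan:
    - {"x": 0, "y": 0, "z": -10, "rx": 0, "ry": 0, "rz": 0}
    - {"x": 0, "y": 0, "z": -15, "rx": 0, "ry": 0, "rz": 0}
    - {"x": 0, "y": 0, "z": -15, "rx": 0, "ry": 0, "rz": 0}
    - {"x": 0, "y": 0, "z": -10, "rx": 0, "ry": 0, "rz": 0}
    - {"x": 4, "y": 12, "z": 0, "rx": 0, "ry": 0, "rz": 0}
    - {"x": 6, "y": 20, "z": 0, "rx": 0, "ry": 0, "rz": 0}
    - {"x": 6, "y": 20, "z": 0, "rx": 0, "ry": 0, "rz": 0}
    - {"x": 6, "y": 20, "z": 0, "rx": 0, "ry": 0, "rz": 0}
    - {"x": 6, "y": 20, "z": 0, "rx": 0, "ry": 0, "rz": 0}
    - {"x": 6, "y": 20, "z": 0, "rx": 0, "ry": 0, "rz": 0}

```text
time_s: 5.65
ee_pos: [555.3, -206.5, 147.9]
ee_rot: [-179.9, -0.0, 90.0]
force: [0.2, -0.0, -0.9]
gripper_width: 49.6
gripper_force: 25.0
```

>>> move_arm:
  plan:
    - {"x": 6, "y": 20, "z": 0, "rx": 0, "ry": 0, "rz": 0}
    - {"x": 6, "y": 20, "z": 0, "rx": 0, "ry": 0, "rz": 0}
    - {"x": 6, "y": 20, "z": 0, "rx": 0, "ry": 0, "rz": 0}
    - {"x": 6, "y": 20, "z": 0, "rx": 0, "ry": 0, "rz": 0}
    - {"x": 6, "y": 16, "z": 0, "rx": 0, "ry": 0, "rz": 0}
    - {"x": 6, "y": 10, "z": 0, "rx": 0, "ry": 0, "rz": 0}
    - {"x": 0, "y": 0, "z": 0, "rx": 0, "ry": 0, "rz": 0}
    - {"x": 0, "y": 0, "z": 0, "rx": 0, "ry": 0, "rz": 0}
    - {"x": 0, "y": 0, "z": 0, "rx": 0, "ry": 0, "rz": 0}

```text
time_s: 6.55
ee_pos: [659.4, -171.8, 148.8]
ee_rot: [-179.9, 0.0, 89.9]
force: [-0.0, -0.0, -2.3]
gripper_width: 49.6
gripper_force: 25.0
```

Run:
```python
from h import *
f=grab_frame("side"); cv2.imwrite("pics/s2.png",cv2.resize(f["img"][120:320,230:500,::-1],None,fx=2,fy=2))
```

```text
(no output)
```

View pics/s2.png

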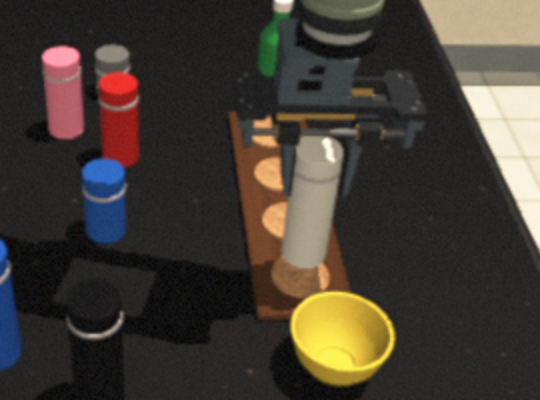

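The white jar is held upright over pad_d (300,275 in the crop). Lowering it.

>>> move_arm:
  plan:
    - {"x": 0, "y": 0, "z": 9, "rx": 0, "ry": 0, "rz": 0}
    - {"x": 0, "y": 0, "z": 9, "rx": 0, "ry": 0, "rz": 0}
    - {"x": 0, "y": 0, "z": 7, "rx": 0, "ry": 0, "rz": 0}
    - {"x": 0, "y": 0, "z": 4, "rx": 0, "ry": 0, "rz": 0}
    - {"x": 0, "y": 0, "z": 2, "rx": 0, "ry": 0, "rz": 0}
    - {"x": 0, "y": 0, "z": 2, "rx": 0, "ry": 0, "rz": 0}
    - {"x": 0, "y": 0, "z": 1, "rx": 0, "ry": 0, "rz": 0}
    - {"x": 0, "y": 0, "z": 0, "rx": 0, "ry": 0, "rz": 0}
    - {"x": 0, "y": 0, "z": 0, "rx": 0, "ry": 0, "rz": 0}

```text
time_s: 7.5
ee_pos: [660.4, -171.6, 115.2]
ee_rot: [180.0, 0.0, 89.9]
force: [0.2, -0.3, -2.6]
gripper_width: 49.8
gripper_force: 25.0
```

>>> move_arm:
  plan:
    - {"x": 0, "y": 0, "z": 1, "rx": 0, "ry": 0, "rz": 0}
    - {"x": 0, "y": 0, "z": 0, "rx": 0, "ry": 0, "rz": 0}
    - {"x": 0, "y": 0, "z": 0, "rx": 0, "ry": 0, "rz": 0}

```text
time_s: 7.8
ee_pos: [660.4, -171.7, 115.1]
ee_rot: [179.9, 0.0, 89.9]
force: [-1.4, 0.3, 5.9]
gripper_width: 49.6
gripper_force: 25.0
```

>>> move_arm:
  plan:
    - {"x": 0, "y": 0, "z": 0, "rx": 0, "ry": 0, "rz": 0}
    - {"x": 0, "y": 0, "z": 0, "rx": 0, "ry": 0, "rz": 0}
    - {"x": 0, "y": 0, "z": 0, "rx": 0, "ry": 0, "rz": 0}
    - {"x": 0, "y": 0, "z": 0, "rx": 0, "ry": 0, "rz": 0}
    - {"x": 0, "y": 0, "z": 0, "rx": 0, "ry": 0, "rz": 0}
    - {"x": 0, "y": 0, "z": -10, "rx": 0, "ry": 0, "rz": 0}
    - {"x": 0, "y": 0, "z": -15, "rx": 0, "ry": 0, "rz": 0}
    - {"x": 0, "y": 0, "z": -20, "rx": 0, "ry": 0, "rz": 0}
    - {"x": 0, "y": 0, "z": -20, "rx": 0, "ry": 0, "rz": 0}
    - {"x": 0, "y": 0, "z": 0, "rx": 0, "ry": 0, "rz": 0}
  grip: 1

```text
time_s: 8.8
ee_pos: [662.1, -172.1, 183.1]
ee_rot: [179.6, 0.1, 89.9]
force: [0.6, 0.2, -0.5]
gripper_width: 91.3
gripper_force: 0.0
```

>>> move_arm:
  plan:
    - {"x": 26, "y": -24, "z": 0, "rx": 0, "ry": 0, "rz": 0}
    - {"x": 27, "y": -25, "z": 0, "rx": 0, "ry": 0, "rz": 0}
    - {"x": 27, "y": -25, "z": 0, "rx": 0, "ry": 0, "rz": 0}
    - {"x": 27, "y": -25, "z": 0, "rx": 0, "ry": 0, "rz": 0}
    - {"x": 27, "y": -25, "z": 0, "rx": 0, "ry": 0, "rz": 0}
    - {"x": 27, "y": -25, "z": 0, "rx": 0, "ry": 0, "rz": 0}
    - {"x": 27, "y": -25, "z": 0, "rx": 0, "ry": 0, "rz": 0}
    - {"x": 27, "y": -25, "z": 0, "rx": 0, "ry": 0, "rz": 0}
    - {"x": 21, "y": -19, "z": 0, "rx": 0, "ry": 0, "rz": 0}
    - {"x": 0, "y": 0, "z": 0, "rx": 0, "ry": 0, "rz": 0}

```text
time_s: 9.8
ee_pos: [439.5, 66.3, 178.5]
ee_rot: [-179.9, -0.0, 90.1]
force: [-0.3, -1.4, 0.7]
gripper_width: 91.2
gripper_force: 0.0
```

Run:
```python
from h import *
print(state()["ee_pos"])
f=grab_frame("side"); cv2.imwrite("pics/s3.png",cv2.resize(f["img"][90:320,200:500,::-1],None,fx=2,fy=2))
```

```text
[439.46947471  66.27120945 178.47149427]
```

View pics/s3.png

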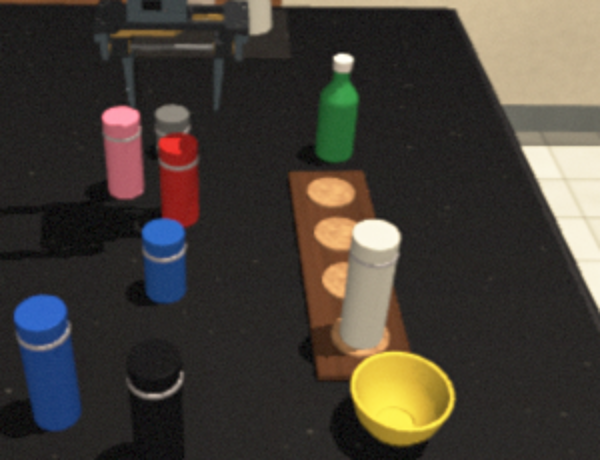

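White stands on pad_d (365,340). The gripper is above red (180,180) with pink (123,150) clear of it. Descending and closing.

>>> move_arm:
  plan:
    - {"x": 0, "y": 0, "z": 5, "rx": 0, "ry": 0, "rz": 0}
    - {"x": 0, "y": 0, "z": 15, "rx": 0, "ry": 0, "rz": 0}
    - {"x": 0, "y": 0, "z": 15, "rx": 0, "ry": 0, "rz": 0}
    - {"x": 0, "y": 0, "z": 15, "rx": 0, "ry": 0, "rz": 0}
    - {"x": 0, "y": 0, "z": 15, "rx": 0, "ry": 0, "rz": 0}
    - {"x": 0, "y": 0, "z": 15, "rx": 0, "ry": 0, "rz": 0}
    - {"x": 0, "y": 0, "z": 15, "rx": 0, "ry": 0, "rz": 0}
    - {"x": 0, "y": 0, "z": 13, "rx": 0, "ry": 0, "rz": 0}
    - {"x": 0, "y": 0, "z": 0, "rx": 0, "ry": 0, "rz": 0}
    - {"x": 0, "y": 0, "z": 0, "rx": 0, "ry": 0, "rz": 0}

```text
time_s: 10.85
ee_pos: [442.9, 64.0, 70.6]
ee_rot: [-180.0, 0.0, 89.9]
force: [0.5, 0.0, -0.1]
gripper_width: 91.1
gripper_force: 0.0
```

>>> move_arm:
  plan:
    - {"x": 0, "y": 0, "z": 0, "rx": 0, "ry": 0, "rz": 0}
    - {"x": 0, "y": 0, "z": 0, "rx": 0, "ry": 0, "rz": 0}
    - {"x": 0, "y": 0, "z": 0, "rx": 0, "ry": 0, "rz": 0}
    - {"x": 0, "y": 0, "z": 0, "rx": 0, "ry": 0, "rz": 0}
    - {"x": 0, "y": 0, "z": 0, "rx": 0, "ry": 0, "rz": 0}
    - {"x": 0, "y": 0, "z": 0, "rx": 0, "ry": 0, "rz": 0}
    - {"x": 0, "y": 0, "z": 0, "rx": 0, "ry": 0, "rz": 0}
    - {"x": 0, "y": 0, "z": 0, "rx": 0, "ry": 0, "rz": 0}
  grip: 0

```text
time_s: 11.65
ee_pos: [442.4, 64.6, 71.0]
ee_rot: [-180.0, 0.0, 89.9]
force: [-0.2, 0.3, 1.9]
gripper_width: 50.0
gripper_force: 25.0
```

>>> move_arm:
  plan:
    - {"x": 0, "y": 0, "z": -10, "rx": 0, "ry": 0, "rz": 0}
    - {"x": 0, "y": 0, "z": -15, "rx": 0, "ry": 0, "rz": 0}
    - {"x": 0, "y": 0, "z": -15, "rx": 0, "ry": 0, "rz": 0}
    - {"x": 0, "y": 0, "z": -10, "rx": 0, "ry": 0, "rz": 0}
    - {"x": -11, "y": 16, "z": 0, "rx": 0, "ry": 0, "rz": 0}
    - {"x": -11, "y": 16, "z": 0, "rx": 0, "ry": 0, "rz": 0}
    - {"x": -11, "y": 16, "z": 0, "rx": 0, "ry": 0, "rz": 0}
    - {"x": -11, "y": 16, "z": 0, "rx": 0, "ry": 0, "rz": 0}
    - {"x": -11, "y": 16, "z": 0, "rx": 0, "ry": 0, "rz": 0}
    - {"x": -11, "y": 16, "z": 0, "rx": 0, "ry": 0, "rz": 0}

```text
time_s: 12.65
ee_pos: [539.5, -2.8, 120.1]
ee_rot: [-180.0, 0.0, 89.9]
force: [0.4, -0.5, -3.1]
gripper_width: 49.6
gripper_force: 25.0
```

>>> move_arm:
  plan:
    - {"x": -11, "y": 16, "z": 0, "rx": 0, "ry": 0, "rz": 0}
    - {"x": -11, "y": 16, "z": 0, "rx": 0, "ry": 0, "rz": 0}
    - {"x": -11, "y": 16, "z": 0, "rx": 0, "ry": 0, "rz": 0}
    - {"x": -11, "y": 16, "z": 0, "rx": 0, "ry": 0, "rz": 0}
    - {"x": -11, "y": 16, "z": 0, "rx": 0, "ry": 0, "rz": 0}
    - {"x": -11, "y": 16, "z": 0, "rx": 0, "ry": 0, "rz": 0}
    - {"x": -12, "y": 23, "z": 0, "rx": 0, "ry": 0, "rz": 0}
    - {"x": 0, "y": 0, "z": 0, "rx": 0, "ry": 0, "rz": 0}
    - {"x": 0, "y": 0, "z": 0, "rx": 0, "ry": 0, "rz": 0}
    - {"x": 0, "y": 0, "z": 0, "rx": 0, "ry": 0, "rz": 0}

```text
time_s: 13.65
ee_pos: [656.5, -79.7, 120.0]
ee_rot: [-179.9, -0.0, 89.9]
force: [-0.5, 0.1, -2.9]
gripper_width: 49.7
gripper_force: 25.0
```

>>> move_arm:
  plan:
    - {"x": 0, "y": 0, "z": 9, "rx": 0, "ry": 0, "rz": 0}
    - {"x": 0, "y": 0, "z": 9, "rx": 0, "ry": 0, "rz": 0}
    - {"x": 0, "y": 0, "z": 6, "rx": 0, "ry": 0, "rz": 0}
    - {"x": 0, "y": 0, "z": 4, "rx": 0, "ry": 0, "rz": 0}
    - {"x": 0, "y": 0, "z": 2, "rx": 0, "ry": 0, "rz": 0}
    - {"x": 0, "y": 0, "z": 2, "rx": 0, "ry": 0, "rz": 0}
    - {"x": 0, "y": 0, "z": 1, "rx": 0, "ry": 0, "rz": 0}
    - {"x": 0, "y": 0, "z": 1, "rx": 0, "ry": 0, "rz": 0}
    - {"x": 0, "y": 0, "z": 0, "rx": 0, "ry": 0, "rz": 0}
    - {"x": 0, "y": 0, "z": 0, "rx": 0, "ry": 0, "rz": 0}

```text
time_s: 14.65
ee_pos: [657.4, -79.7, 87.1]
ee_rot: [180.0, 0.0, 89.9]
force: [-0.5, 0.1, -3.0]
gripper_width: 49.7
gripper_force: 25.0
```

>>> move_arm:
  plan:
    - {"x": 0, "y": 0, "z": 1, "rx": 0, "ry": 0, "rz": 0}
    - {"x": 0, "y": 0, "z": 0.5, "rx": 0, "ry": 0, "rz": 0}
    - {"x": 0, "y": 0, "z": 0, "rx": 0, "ry": 0, "rz": 0}
    - {"x": 0, "y": 0, "z": 0, "rx": 0, "ry": 0, "rz": 0}

```text
time_s: 15.05
ee_pos: [657.4, -79.6, 87.1]
ee_rot: [179.9, 0.0, 89.9]
force: [-2.7, -0.2, 6.1]
gripper_width: 49.5
gripper_force: 25.0
```

>>> move_arm:
  plan:
    - {"x": 0, "y": 0, "z": 0, "rx": 0, "ry": 0, "rz": 0}
    - {"x": 0, "y": 0, "z": 0, "rx": 0, "ry": 0, "rz": 0}
    - {"x": 0, "y": 0, "z": 0, "rx": 0, "ry": 0, "rz": 0}
    - {"x": 0, "y": 0, "z": 0, "rx": 0, "ry": 0, "rz": 0}
    - {"x": 0, "y": 0, "z": 0, "rx": 0, "ry": 0, "rz": 0}
    - {"x": 0, "y": 0, "z": -10, "rx": 0, "ry": 0, "rz": 0}
    - {"x": 0, "y": 0, "z": -15, "rx": 0, "ry": 0, "rz": 0}
    - {"x": 0, "y": 0, "z": -20, "rx": 0, "ry": 0, "rz": 0}
    - {"x": 0, "y": 0, "z": -20, "rx": 0, "ry": 0, "rz": 0}
    - {"x": 0, "y": 0, "z": 0, "rx": 0, "ry": 0, "rz": 0}
  grip: 1

```text
time_s: 16.05
ee_pos: [659.4, -79.9, 154.4]
ee_rot: [179.6, 0.1, 89.9]
force: [0.6, -0.4, 0.2]
gripper_width: 91.5
gripper_force: 0.0
```

>>> move_arm:
  plan:
    - {"x": -3, "y": -20, "z": 0, "rx": 0, "ry": 0, "rz": 0}
    - {"x": 0, "y": -30, "z": 0, "rx": 0, "ry": 0, "rz": 0}
    - {"x": 0, "y": -30, "z": 0, "rx": 0, "ry": 0, "rz": 0}
    - {"x": 0, "y": -30, "z": 0, "rx": 0, "ry": 0, "rz": 0}
    - {"x": 0, "y": -30, "z": 0, "rx": 0, "ry": 0, "rz": 0}
    - {"x": 0, "y": -30, "z": 0, "rx": 0, "ry": 0, "rz": 0}
    - {"x": 0, "y": -30, "z": 0, "rx": 0, "ry": 0, "rz": 0}
    - {"x": 0, "y": -27, "z": 0, "rx": 0, "ry": 0, "rz": 0}
    - {"x": 0, "y": 0, "z": 0, "rx": 0, "ry": 0, "rz": 0}
    - {"x": 0, "y": 0, "z": 0, "rx": 0, "ry": 0, "rz": 0}

```text
time_s: 17.05
ee_pos: [430.3, -82.4, 150.5]
ee_rot: [179.9, 0.0, 89.9]
force: [0.2, 0.2, 0.3]
gripper_width: 91.5
gripper_force: 0.0
```

>>> move_arm:
  plan:
    - {"x": 0, "y": 0, "z": 5, "rx": 0, "ry": 0, "rz": 0}
    - {"x": 0, "y": 0, "z": 15, "rx": 0, "ry": 0, "rz": 0}
    - {"x": 0, "y": 0, "z": 15, "rx": 0, "ry": 0, "rz": 0}
    - {"x": 0, "y": 0, "z": 15, "rx": 0, "ry": 0, "rz": 0}
    - {"x": 0, "y": 0, "z": 15, "rx": 0, "ry": 0, "rz": 0}
    - {"x": 0, "y": 0, "z": 15, "rx": 0, "ry": 0, "rz": 0}
    - {"x": 0, "y": 0, "z": 15, "rx": 0, "ry": 0, "rz": 0}
    - {"x": 0, "y": 0, "z": 12, "rx": 0, "ry": 0, "rz": 0}
    - {"x": 0, "y": 0, "z": 0, "rx": 0, "ry": 0, "rz": 0}
    - {"x": 0, "y": 0, "z": 0, "rx": 0, "ry": 0, "rz": 0}

```text
time_s: 18.05
ee_pos: [430.9, -82.4, 43.1]
ee_rot: [-180.0, -0.0, 90.0]
force: [0.3, 0.1, 0.6]
gripper_width: 91.4
gripper_force: 0.0
```

>>> move_arm:
  plan:
    - {"x": 0, "y": 0, "z": 0, "rx": 0, "ry": 0, "rz": 0}
    - {"x": 0, "y": 0, "z": 0, "rx": 0, "ry": 0, "rz": 0}
    - {"x": 0, "y": 0, "z": 0, "rx": 0, "ry": 0, "rz": 0}
    - {"x": 0, "y": 0, "z": 0, "rx": 0, "ry": 0, "rz": 0}
    - {"x": 0, "y": 0, "z": 0, "rx": 0, "ry": 0, "rz": 0}
    - {"x": 0, "y": 0, "z": 0, "rx": 0, "ry": 0, "rz": 0}
    - {"x": 0, "y": 0, "z": 0, "rx": 0, "ry": 0, "rz": 0}
    - {"x": 0, "y": 0, "z": 0, "rx": 0, "ry": 0, "rz": 0}
  grip: 0

```text
time_s: 18.85
ee_pos: [430.3, -82.4, 43.6]
ee_rot: [180.0, 0.0, 89.9]
force: [-0.3, -0.1, 2.8]
gripper_width: 49.8
gripper_force: 25.0
```

>>> move_arm:
  plan:
    - {"x": 0, "y": 0, "z": -10, "rx": 0, "ry": 0, "rz": 0}
    - {"x": 0, "y": 0, "z": -15, "rx": 0, "ry": 0, "rz": 0}
    - {"x": 0, "y": 0, "z": -15, "rx": 0, "ry": 0, "rz": 0}
    - {"x": 0, "y": 0, "z": -10, "rx": 0, "ry": 0, "rz": 0}
    - {"x": 7, "y": 16, "z": 0, "rx": 0, "ry": 0, "rz": 0}
    - {"x": 7, "y": 16, "z": 0, "rx": 0, "ry": 0, "rz": 0}
    - {"x": 7, "y": 16, "z": 0, "rx": 0, "ry": 0, "rz": 0}
    - {"x": 7, "y": 16, "z": 0, "rx": 0, "ry": 0, "rz": 0}
    - {"x": 7, "y": 16, "z": 0, "rx": 0, "ry": 0, "rz": 0}
    - {"x": 7, "y": 16, "z": 0, "rx": 0, "ry": 0, "rz": 0}

```text
time_s: 19.85
ee_pos: [526.7, -40.1, 93.5]
ee_rot: [-180.0, 0.0, 89.9]
force: [-0.7, 0.8, -1.9]
gripper_width: 49.4
gripper_force: 25.0
```

>>> move_arm:
  plan:
    - {"x": 7, "y": 16, "z": 0, "rx": 0, "ry": 0, "rz": 0}
    - {"x": 7, "y": 16, "z": 0, "rx": 0, "ry": 0, "rz": 0}
    - {"x": 7, "y": 16, "z": 0, "rx": 0, "ry": 0, "rz": 0}
    - {"x": 7, "y": 16, "z": 0, "rx": 0, "ry": 0, "rz": 0}
    - {"x": 7, "y": 16, "z": 0, "rx": 0, "ry": 0, "rz": 0}
    - {"x": 7, "y": 16, "z": 0, "rx": 0, "ry": 0, "rz": 0}
    - {"x": 7, "y": 16, "z": 0, "rx": 0, "ry": 0, "rz": 0}
    - {"x": 4, "y": 16, "z": 0, "rx": 0, "ry": 0, "rz": 0}
    - {"x": 0, "y": 0, "z": 0, "rx": 0, "ry": 0, "rz": 0}
    - {"x": 0, "y": 0, "z": 0, "rx": 0, "ry": 0, "rz": 0}

```text
time_s: 20.85
ee_pos: [653.5, 12.3, 93.0]
ee_rot: [-179.9, 0.0, 90.0]
force: [-0.3, -0.1, -1.2]
gripper_width: 49.8
gripper_force: 25.0
```

>>> move_arm:
  plan:
    - {"x": 0, "y": 0, "z": 9, "rx": 0, "ry": 0, "rz": 0}
    - {"x": 0, "y": 0, "z": 9, "rx": 0, "ry": 0, "rz": 0}
    - {"x": 0, "y": 0, "z": 6, "rx": 0, "ry": 0, "rz": 0}
    - {"x": 0, "y": 0, "z": 4, "rx": 0, "ry": 0, "rz": 0}
    - {"x": 0, "y": 0, "z": 2, "rx": 0, "ry": 0, "rz": 0}
    - {"x": 0, "y": 0, "z": 2, "rx": 0, "ry": 0, "rz": 0}
    - {"x": 0, "y": 0, "z": 1, "rx": 0, "ry": 0, "rz": 0}
    - {"x": 0, "y": 0, "z": 1, "rx": 0, "ry": 0, "rz": 0}
    - {"x": 0, "y": 0, "z": 0.5, "rx": 0, "ry": 0, "rz": 0}
    - {"x": 0, "y": 0, "z": 0, "rx": 0, "ry": 0, "rz": 0}

```text
time_s: 21.85
ee_pos: [654.6, 12.4, 59.6]
ee_rot: [180.0, 0.0, 89.9]
force: [-0.8, -0.2, 1.8]
gripper_width: 49.8
gripper_force: 25.0
```

>>> move_arm:
  plan:
    - {"x": 0, "y": 0, "z": 0, "rx": 0, "ry": 0, "rz": 0}
    - {"x": 0, "y": 0, "z": 0, "rx": 0, "ry": 0, "rz": 0}
    - {"x": 0, "y": 0, "z": 0, "rx": 0, "ry": 0, "rz": 0}
    - {"x": 0, "y": 0, "z": 0, "rx": 0, "ry": 0, "rz": 0}
    - {"x": 0, "y": 0, "z": 0, "rx": 0, "ry": 0, "rz": 0}
    - {"x": 0, "y": 0, "z": -10, "rx": 0, "ry": 0, "rz": 0}
    - {"x": 0, "y": 0, "z": -20, "rx": 0, "ry": 0, "rz": 0}
    - {"x": 0, "y": 0, "z": -25, "rx": 0, "ry": 0, "rz": 0}
    - {"x": 0, "y": 0, "z": -25, "rx": 0, "ry": 0, "rz": 0}
    - {"x": 0, "y": 0, "z": 0, "rx": 0, "ry": 0, "rz": 0}
  grip: 1

```text
time_s: 22.85
ee_pos: [657.0, 12.4, 143.9]
ee_rot: [179.5, -0.0, 89.9]
force: [0.6, 0.2, 0.9]
gripper_width: 91.2
gripper_force: 0.0
```

>>> move_arm:
  plan:
    - {"x": 20, "y": -21, "z": 0, "rx": 0, "ry": 0, "rz": 0}
    - {"x": 28, "y": -30, "z": 0, "rx": 0, "ry": 0, "rz": 0}
    - {"x": 28, "y": -30, "z": 0, "rx": 0, "ry": 0, "rz": 0}
    - {"x": 28, "y": -30, "z": 0, "rx": 0, "ry": 0, "rz": 0}
    - {"x": 28, "y": -30, "z": 0, "rx": 0, "ry": 0, "rz": 0}
    - {"x": 28, "y": -30, "z": 0, "rx": 0, "ry": 0, "rz": 0}
    - {"x": 28, "y": -30, "z": 0, "rx": 0, "ry": 0, "rz": 0}
    - {"x": 26, "y": -28, "z": 0, "rx": 0, "ry": 0, "rz": 0}
    - {"x": 0, "y": 0, "z": 0, "rx": 0, "ry": 0, "rz": 0}
    - {"x": 0, "y": 0, "z": 0, "rx": 0, "ry": 0, "rz": 0}

```text
time_s: 23.85
ee_pos: [425.2, 226.9, 138.9]
ee_rot: [180.0, 0.0, 90.1]
force: [0.9, -0.2, -0.0]
gripper_width: 91.1
gripper_force: 0.0
```

Run:
```python
from h import *
f=grab_frame("side"); cv2.imwrite("pics/s4.png",cv2.resize(f["img"][70:320,220:480,::-1],None,fx=2,fy=2)); P=cloud(f)
for m in masks_of("side","jar_grey"):
    k=m["pixels"]&(f["z_map"]>0)
    q=P[k]; t=np.percentile(q[:,2],95); s=q[q[:,2]>t-6]; print(m["p"],m["box"],t,np.percentile(s[:,:2],[2,50,98],axis=0).round())
```

```text
0.71 [286.9, 156.1, 20.8, 24.7] 69.44377163322946 [[401. 204.]
 [422. 219.]
 [444. 243.]]
```

View pics/s4.png

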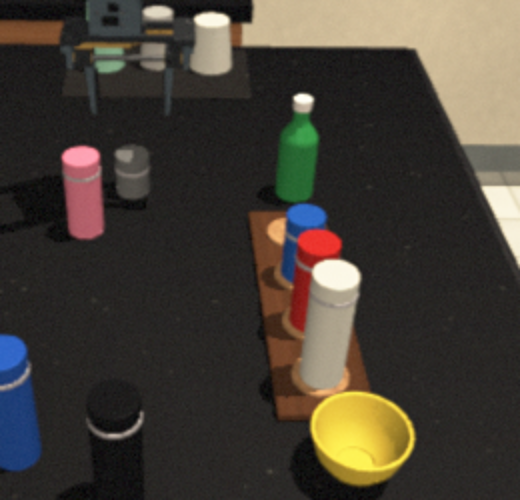

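White, red and blue stand in order on the board. The gripper is above grey (132,170). Descending and gripping.

>>> move_arm:
  plan:
    - {"x": 0, "y": 0, "z": 10, "rx": 0, "ry": 0, "rz": 0}
    - {"x": 0, "y": 0, "z": 15, "rx": 0, "ry": 0, "rz": 0}
    - {"x": 0, "y": 0, "z": 15, "rx": 0, "ry": 0, "rz": 0}
    - {"x": 0, "y": 0, "z": 15, "rx": 0, "ry": 0, "rz": 0}
    - {"x": 0, "y": 0, "z": 15, "rx": 0, "ry": 0, "rz": 0}
    - {"x": 0, "y": 0, "z": 15, "rx": 0, "ry": 0, "rz": 0}
    - {"x": 0, "y": 0, "z": 15, "rx": 0, "ry": 0, "rz": 0}
    - {"x": 0, "y": 0, "z": 12, "rx": 0, "ry": 0, "rz": 0}
    - {"x": 0, "y": 0, "z": 6, "rx": 0, "ry": 0, "rz": 0}
    - {"x": 0, "y": 0, "z": 0, "rx": 0, "ry": 0, "rz": 0}

```text
time_s: 24.95
ee_pos: [425.3, 225.8, 19.7]
ee_rot: [-179.9, 0.1, 89.9]
force: [0.4, -0.1, -0.4]
gripper_width: 91.3
gripper_force: 0.0
```

>>> move_arm:
  plan:
    - {"x": 0, "y": 0, "z": 0, "rx": 0, "ry": 0, "rz": 0}
    - {"x": 0, "y": 0, "z": 0, "rx": 0, "ry": 0, "rz": 0}
    - {"x": 0, "y": 0, "z": 0, "rx": 0, "ry": 0, "rz": 0}
    - {"x": 0, "y": 0, "z": 0, "rx": 0, "ry": 0, "rz": 0}
    - {"x": 0, "y": 0, "z": 0, "rx": 0, "ry": 0, "rz": 0}
    - {"x": 0, "y": 0, "z": 0, "rx": 0, "ry": 0, "rz": 0}
    - {"x": 0, "y": 0, "z": 0, "rx": 0, "ry": 0, "rz": 0}
    - {"x": 0, "y": 0, "z": 0, "rx": 0, "ry": 0, "rz": 0}
  grip: 0

```text
time_s: 25.75
ee_pos: [425.2, 226.6, 21.1]
ee_rot: [-180.0, 0.0, 89.9]
force: [-1.5, -1.0, 4.2]
gripper_width: 49.8
gripper_force: 25.0
```

>>> move_arm:
  plan:
    - {"x": 0, "y": 0, "z": -10, "rx": 0, "ry": 0, "rz": 0}
    - {"x": 0, "y": 0, "z": -15, "rx": 0, "ry": 0, "rz": 0}
    - {"x": 0, "y": 0, "z": -15, "rx": 0, "ry": 0, "rz": 0}
    - {"x": 0, "y": 0, "z": -10, "rx": 0, "ry": 0, "rz": 0}
    - {"x": -9, "y": 16, "z": 0, "rx": 0, "ry": 0, "rz": 0}
    - {"x": -9, "y": 16, "z": 0, "rx": 0, "ry": 0, "rz": 0}
    - {"x": -9, "y": 16, "z": 0, "rx": 0, "ry": 0, "rz": 0}
    - {"x": -9, "y": 16, "z": 0, "rx": 0, "ry": 0, "rz": 0}
    - {"x": -9, "y": 16, "z": 0, "rx": 0, "ry": 0, "rz": 0}
    - {"x": -9, "y": 16, "z": 0, "rx": 0, "ry": 0, "rz": 0}

```text
time_s: 26.75
ee_pos: [522.9, 171.5, 70.6]
ee_rot: [-180.0, 0.0, 89.9]
force: [-0.1, 0.8, -1.9]
gripper_width: 49.7
gripper_force: 25.0
```

>>> move_arm:
  plan:
    - {"x": -9, "y": 16, "z": 0, "rx": 0, "ry": 0, "rz": 0}
    - {"x": -9, "y": 16, "z": 0, "rx": 0, "ry": 0, "rz": 0}
    - {"x": -9, "y": 16, "z": 0, "rx": 0, "ry": 0, "rz": 0}
    - {"x": -9, "y": 16, "z": 0, "rx": 0, "ry": 0, "rz": 0}
    - {"x": -9, "y": 16, "z": 0, "rx": 0, "ry": 0, "rz": 0}
    - {"x": -9, "y": 16, "z": 0, "rx": 0, "ry": 0, "rz": 0}
    - {"x": -9, "y": 16, "z": 0, "rx": 0, "ry": 0, "rz": 0}
    - {"x": -5, "y": 18, "z": 0, "rx": 0, "ry": 0, "rz": 0}
    - {"x": 0, "y": 0, "z": 0, "rx": 0, "ry": 0, "rz": 0}
    - {"x": 0, "y": 0, "z": 0, "rx": 0, "ry": 0, "rz": 0}

```text
time_s: 27.75
ee_pos: [651.3, 103.9, 70.3]
ee_rot: [-179.9, 0.0, 89.9]
force: [-0.3, 0.2, -1.9]
gripper_width: 49.6
gripper_force: 25.0
```

>>> move_arm:
  plan:
    - {"x": 0, "y": 0, "z": 9, "rx": 0, "ry": 0, "rz": 0}
    - {"x": 0, "y": 0, "z": 9, "rx": 0, "ry": 0, "rz": 0}
    - {"x": 0, "y": 0, "z": 6, "rx": 0, "ry": 0, "rz": 0}
    - {"x": 0, "y": 0, "z": 4, "rx": 0, "ry": 0, "rz": 0}
    - {"x": 0, "y": 0, "z": 2, "rx": 0, "ry": 0, "rz": 0}
    - {"x": 0, "y": 0, "z": 2, "rx": 0, "ry": 0, "rz": 0}
    - {"x": 0, "y": 0, "z": 1, "rx": 0, "ry": 0, "rz": 0}
    - {"x": 0, "y": 0, "z": 1, "rx": 0, "ry": 0, "rz": 0}
    - {"x": 0, "y": 0, "z": 0.5, "rx": 0, "ry": 0, "rz": 0}
    - {"x": 0, "y": 0, "z": 0, "rx": 0, "ry": 0, "rz": 0}

```text
time_s: 28.75
ee_pos: [651.7, 104.4, 37.1]
ee_rot: [180.0, -0.0, 89.9]
force: [-0.3, 0.2, 2.7]
gripper_width: 49.8
gripper_force: 25.0
```

Contact made. Releasing, rising and backing off.

>>> move_arm:
  plan:
    - {"x": 0, "y": 0, "z": 0, "rx": 0, "ry": 0, "rz": 0}
    - {"x": 0, "y": 0, "z": 0, "rx": 0, "ry": 0, "rz": 0}
    - {"x": 0, "y": 0, "z": 0, "rx": 0, "ry": 0, "rz": 0}
    - {"x": 0, "y": 0, "z": 0, "rx": 0, "ry": 0, "rz": 0}
    - {"x": 0, "y": 0, "z": 0, "rx": 0, "ry": 0, "rz": 0}
    - {"x": 0, "y": 0, "z": -10, "rx": 0, "ry": 0, "rz": 0}
    - {"x": 0, "y": 0, "z": -25, "rx": 0, "ry": 0, "rz": 0}
    - {"x": 0, "y": 0, "z": -40, "rx": 0, "ry": 0, "rz": 0}
    - {"x": 0, "y": 0, "z": -40, "rx": 0, "ry": 0, "rz": 0}
    - {"x": 0, "y": 0, "z": -40, "rx": 0, "ry": 0, "rz": 0}
  grip: 1

```text
time_s: 29.75
ee_pos: [651.3, 104.4, 193.8]
ee_rot: [180.0, -0.0, 89.9]
force: [1.5, 0.3, -0.6]
gripper_width: 91.2
gripper_force: 0.0
```

>>> move_arm:
  plan:
    - {"x": 0, "y": -30, "z": 0, "rx": 0, "ry": 0, "rz": 0}
    - {"x": 0, "y": -30, "z": 0, "rx": 0, "ry": 0, "rz": 0}
    - {"x": 0, "y": -30, "z": 0, "rx": 0, "ry": 0, "rz": 0}
    - {"x": 0, "y": -30, "z": 0, "rx": 0, "ry": 0, "rz": 0}
    - {"x": 0, "y": -30, "z": 0, "rx": 0, "ry": 0, "rz": 0}
    - {"x": 0, "y": -30, "z": 0, "rx": 0, "ry": 0, "rz": 0}
    - {"x": 0, "y": -30, "z": 0, "rx": 0, "ry": 0, "rz": 0}
    - {"x": 0, "y": 0, "z": 0, "rx": 0, "ry": 0, "rz": 0}
    - {"x": 0, "y": 0, "z": 0, "rx": 0, "ry": 0, "rz": 0}
    - {"x": 0, "y": 0, "z": 0, "rx": 0, "ry": 0, "rz": 0}

```text
time_s: 30.75
ee_pos: [442.7, 104.8, 192.0]
ee_rot: [179.9, -0.0, 89.9]
force: [0.4, -0.9, 0.2]
gripper_width: 91.1
gripper_force: 0.0
```

Run:
```python
from h import *
a=grab_frame("side"); f=grab_frame("top")
cv2.imwrite("pics/e.png",np.hstack([a["img"][70:370,250:500],f["img"][60:360,200:480]])[...,::-1])
for n,f in(("side",a),("top",f)):
  P=cloud(f)
  for l in("jar_white","jar_red","jar_blue","jar_grey","pad_a","bowl","soap"):
    for m in masks_of(n,l):
        k=m["pixels"]&(f["z_map"]>0)
        if k.sum()<5: continue
        q=P[k]; t=np.percentile(q[:,2],95); s=q[q[:,2]>t-6]; c,r=cv2.minEnclosingCircle(s[:,:2].astype(np.float32))
        if c[0]>600: print(n,l,round(m["p"],2),round(t),np.round(c),round(r))
```

```text
side jar_white 0.57 169 [ 658. -174.] 26
side jar_red 0.82 141 [ 646. -114.] 59
side jar_red 0.63 113 [651.  10.] 26
side jar_blue 0.83 113 [653. -12.] 46
side jar_grey 0.62 86 [644.  76.] 53
side pad_a 0.67 20 [ 655. -174.] 34
side pad_a 0.57 21 [637. -84.] 28
side pad_a 0.45 21 [625.  96.] 15
side soap 0.97 159 [666. 223.] 15
top jar_white 0.92 169 [ 661. -171.] 24
top jar_red 0.81 141 [657. -79.] 24
top jar_blue 0.63 114 [656.  12.] 24
top jar_grey 0.91 85 [653. 105.] 25
top pad_a 0.72 20 [652. 103.] 32
top pad_a 0.65 24 [652.  12.] 32
top pad_a 0.65 20 [ 660. -171.] 32
top pad_a 0.56 20 [658. -79.] 32
top pad_a 0.28 169 [ 662. -172.] 25
top pad_a 0.28 141 [658. -79.] 25
top bowl 0.67 61 [ 686. -290.] 53
top soap 0.92 162 [669. 225.] 13
```

View pics/e.png

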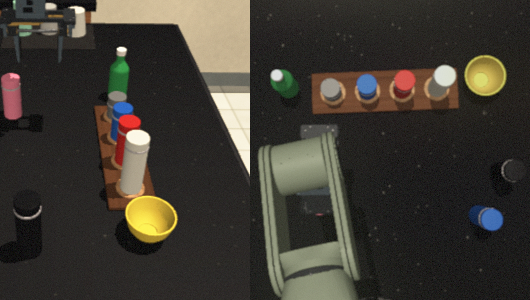

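All four canisters stand centred on their pads: white beside the bowl (437,85 in the right half), then red, blue and grey beside the soap (330,90). The bowl and bottle haven't moved.

```bash
python3 -c "
from workcell import job_done; print(job_done())"
```

```text
the job is handed in; nothing more can be done
None
```

I handed the job in with all four canisters upright on the board: white next to the bowl, then red, blue and grey next to the soap, each within about 4 mm of its pad centre in the last top picture, with the bowl and bottle unmoved; the hand-in returned no verdict.

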